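Press one mosaic tile level

TASK

On the mosaic practice panel, press the round blue tile gently down with the fingertips until it is level with the panel's face, keep it lightly pressed there for about two seconds, then withdraw. Leave the other tiles as they stand, do not push hard, and do not grasp, lift or shift anything.

Things in the scene. Friction and masses are not known exactly. Their poses are not given: they have to be found in the camera images.
- panel: mosaic practice panel lying fixed on the table: plaster face with a wooden edge and a border of small stones, 220 (x) x 280 (y) x 26 mm high; origin at the centre of its underside, its z axis up, face 26 mm above the origin. Five large tiles sit in dark-rimmed sockets on it: one in the middle and four about it at (+-65, +-90) mm; which tile sits where changes
- tile_round_blue: round, blue tile, 36 mm across; origin at the centre of its top face. The tile to press. It stands 7 to 10 mm proud of the panel's face at the start, slides straight down into its socket at about 2 N, stays where it is pushed, and meets a firm stop when its top is level with the face (to 0.5 mm)
- tile_square_blue: square, blue tile, 34 x 34 mm; origin at the centre of its top face. Leave alone. It stands 7 to 10 mm proud of the panel's face at the start, slides straight down into its socket at about 2 N, stays where it is pushed, and meets a firm stop when its top is level with the face (to 0.5 mm)
- tile_round_red: round, brick red tile, 36 mm across; origin at the centre of its top face. Leave alone. It stands 7 to 10 mm proud of the panel's face at the start, slides straight down into its socket at about 2 N, stays where it is pushed, and meets a firm stop when its top is level with the face (to 0.5 mm)
- tile_square_green: square, green tile, 34 x 34 mm; origin at the centre of its top face. Leave alone. It stands 7 to 10 mm proud of the panel's face at the start, slides straight down into its socket at about 2 N, stays where it is pushed, and meets a firm stop when its top is level with the face (to 0.5 mm)
- tile_round_yellow: round, yellow tile, 36 mm across; origin at the centre of its top face. Leave alone. It stands 7 to 10 mm proud of the panel's face at the start, slides straight down into its socket at about 2 N, stays where it is pushed, and meets a firm stop when its top is level with the face (to 0.5 mm)
- loupe: small black eye loupe, 42 mm wide and 42 mm high, standing loose on the panel's face; origin at the centre of its underside. Leave alone
- eraser: blue and white eraser, 21 x 42 x 13 mm, lying loose on the panel's face; origin at the centre of its underside. Leave alone
- bottle_c: white bottle with blue cap, 50 mm wide, 102 mm high, standing loose on the table to the left; origin at the centre of its underside. Leave alone. Beyond it: a clamp lamp is fixed to the table's edge at the left (about x 0.41, y 0.44); its lower arm rises from there towards the robot to about x 0.29, y 0.49 at a height of 0.4 m, and its upper arm leads from there to the lamp head at about x 0.68, y 0.32, 0.5 m up: keep clear of it
- weight_1: green felt-covered weight, 34 x 56 x 23 mm, loose on the table to the left; origin at the centre of its underside. Leave alone

How it is judged:
On the way:
1. the fingertips press the round blue tile, level with the face, for a second (contact force between the fingers and tile_round_blue above 0.3 N and z of tile_round_blue in the frame of panel between 0.023 and 0.0285 m), for 1 s.
At the end, for the whole second after the job is handed in: the round blue tile's top is level with the panel's face (at most 2.5 mm above or 3 mm below it), the other four tiles are within 1.5 mm of where they stood, and the loose things within 10 mm (z of tile_round_blue in the frame of panel between 0.023 and 0.0285 m and distance of each of tile_square_blue, tile_round_red, tile_square_green, tile_round_yellow from where it was at the start of the episode below 0.0015 m and distance of each of loupe, eraser, bottle_c, weight_1 from where it was at the start of the episode below 0.01 m); the robot touches nothing.
It fails at once if another tile is pressed or shifted (not (distance of tile_square_blue from where it was at the start of the episode below 0.0015 m) or not (distance of tile_round_red from where it was at the start of the episode below 0.0015 m) or not (distance of tile_square_green from where it was at the start of the episode below 0.0015 m) or not (distance of tile_round_yellow from where it was at the start of the episode below 0.0015 m)).
It fails at once if the round blue tile is pressed harder than 30 N (contact force between the arm and tile_round_blue above 30 N).
It fails at once if the round blue tile is pulled up from its socket (z of tile_round_blue in the frame of panel above 0.0372 m).
It fails at once if a loose thing is shifted by more than 10 mm or lifted (not (distance of loupe from where it was at the start of the episode below 0.01 m) or not (distance of eraser from where it was at the start of the episode below 0.01 m) or not (distance of bottle_c from where it was at the start of the episode below 0.01 m) or not (distance of weight_1 from where it was at the start of the episode below 0.01 m)).
It also fails if it takes over 37 s, if anything falls off the work surface, if the arm or the gripper's body presses on something with over 40 N, if the wrist force passes 120 N, or if a joint passes its speed limit or range.

ROBOT

A 6-joint arm with a two-finger parallel gripper is mounted at the origin on a cart in front of the work surface, level with it; the furniture and walls round the work are solid. World frame = base frame: x ahead of the robot, y to its left, z up, the work surface at z = 0. Lengths are in m, angles in rad, forces in N, time in s.
With the tool pointing down it reaches from about 0.3 to 0.775 m from the base axis. Payload 14.6 kg.
Tool frame: the origin (TCP) lies on the centre line of the jaws, within the pads' length; the fingertips stand 11 mm ahead of it and the grasp point (between the pads) lies 8 mm behind it; z points along the fingers, y is the line along which they close (so a half turn about z gives the same grasp; the last joint's range is limited). The gripper opens to 94 mm and grips with 3 to 60 N. Pads are 16 mm wide; open, the fingers measure 119 mm over their backs; the gripper's body (75 mm by 177 mm) begins 78 mm behind the grasp point.
Start: joints at [1.232, 0.3, 1.521, -0, 1.321, -0.067], TCP at [0.148, 0.53, 0.216] pointing down, gripper open.
Joint ranges: [-3.03, 3.03], [-0.79, 2.21], [0.23, 2.52], [-1.04, 4.18], [0, 3.07], [-2.55, 2.55]. Speed limits (rad/s): [2.22, 2.22, 2.57, 3.14, 3.14, 3.14].

INTERFACE

Orientations are given as a rotation vector (axis times angle).
In Python, from plant import env gives the robot as it stands. The module is installed in compiled form; this text tells all that it offers.
- The arm moves only by the tool send_rows, never from a script. Its argument "plan" is a list of rows, each a list of 3 entries, a list of its own where there are three numbers: the shift along the world's x, y, z each as a share of 0.4 m, from -1 to 1, then the turn, a rotation vector about the world's x, y, z each as a share of pi/2 rad, from -1 to 1, then the opening, from 0 (shut) to 1 (fully open). In form: [[[x, y, z], [ax, ay, az], hand], ...]. A call has 1 to 8 rows; each row is the pose to reach, as a shift and turn from the pose commanded when the call began; what a row does not reach only later rows make up. A row lasts 1/8 s, in which the tool goes at most 62.5 mm and 10.7 degrees, less where a joint would pass 70% of its speed; a pose out of reach is approached as far as the arm can. A call with a number of a shift or a turn outside -1 to 1 is refused whole. A call with a gripper value outside its range is refused whole. The fingers move at their own pace and stop on an object; "newtons" is the grip in N (left out, the last holds). Time passes only in rows, so rows that repeat a pose let the fingers close. It gives the time, the measured TCP pose, the force, the opening and the grip force at its end, in the units of the state.
- env.read_state(): the state, without advancing time (a new reading comes with each control period).
- env.camera(name): name is "scene" or "top" or "wrist"; returns (picture, depth): 384x512x3 uint8, red, green, blue; 384x512 float32, m along the optical axis (not along the pixel's ray), 0 where there is no reading.
- env.get_calibration(name): a dict with "fx", "fy", "cx", "cy" (pixels), "k1" (the pictures are not rectified: a ray, as slopes to the right and down, at radius r is drawn at 1 + k1 r^2 times it, then the intrinsics apply), "R" (3x3) and "t" (3): a world point X has camera coordinates R X + t; the wrist camera has in their place "hand_eye" (4x4, takes a point from camera to tool coordinates, whose origin is the TCP and whose axes are the flange's). Camera axes: x right, y down, z forward; pixel columns grow to the right and rows downward; lengths in m; the calibration is good to about 2 mm. A picture is of the moment at which its call begins: read the wrist's pose just before it. get_calibration takes no time and is no camera call.
- env.finish_job(): hands the job in; it is judged then, once.
The state is a dict: "clock": time; "qpos": joint angles; "qvel": joint speeds; "joint_efforts": joint torques, N m; "tcp_pos": TCP position; "tool_rot": TCP orientation; "force": force on the tool from outside, world axes, zero at the start; "ft_torque": the same for the moment, N m; "grip_width": finger opening in m; "grasp_force": force on a finger pad.
Only numpy, scipy, OpenCV 4.12 (cv2) and the standard library are available. Lean on these libraries where they do the work, as an engineer would, in place of code of your own. Each camera call takes 0.05 s, during which the arm holds its last target. There are 200 camera calls.

## Working session

There is one attempt and no reset: what is moved stays moved. The work goes in short steps, Python scripts to look and compute and a tool call to move; the robot and the scene stay as the last step left them, time stands still between calls to the robot, and variables do not carry over. Pictures are saved under pics/ and viewed, at most 10 in all, crops included, and the job is handed in when it is done.

Besides the shell and the picture viewer there is one more tool, called after "Request:" as a command line: name --argument value ..., lists and objects as JSON in quotes. send_rows: Moves the arm, as the interface text tells. Its arguments: {"type":"object","properties":{"plan":{"type":"array"},"newtons":{"type":"number"}},"required":["plan"]}

```bash
mkdir -p pics; cat > h.py <<'E'
import numpy as np, cv2
from plant import env
from scipy.spatial.transform import Rotation as R
def pose(name):
    c=env.get_calibration(name)
    if name=='wrist':
        s=env.read_state(); T=np.eye(4); T[:3,:3]=R.from_rotvec(s['tool_rot']).as_matrix(); T[:3,3]=s['tcp_pos']
        M=T@np.array(c['hand_eye'])
        return c,M[:3,:3],M[:3,3]
    Rm=np.array(c['R']); return c,Rm.T,-Rm.T@np.array(c['t'])
def slopes(c,uv):
    K=np.array([[c['fx'],0,c['cx']],[0,c['fy'],c['cy']],[0,0,1]])
    p=cv2.undistortPoints(np.float64(uv).reshape(-1,1,2),K,np.array([c['k1'],0,0,0.])).reshape(-1,2)
    return np.c_[p,np.ones(len(p))]
def onplane(P,uv,z):
    c,Rw,o=P; d=slopes(c,uv)@Rw.T
    return o+d*((z-o[2])/d[:,2])[:,None]
def depthpt(P,uv,dep):
    c,Rw,o=P; return o+(slopes(c,uv)*np.reshape(dep,(-1,1)))@Rw.T
E
python3 - <<'E'
from h import *
print(env.read_state())
for n in ('scene','top','wrist'):
    P=pose(n); im,d=env.camera(n); np.savez(f'{n}.npz',im=im,d=d)
    cv2.imwrite(f'pics/{n}.png',im[:,:,::-1]); print(n,P[2],P[1][:,2],P[0]['fx'])
a=np.hstack([cv2.imread(f'pics/{n}.png') for n in('scene','top')]); 
E
```

```text
{'clock': 0.0, 'qpos': array([ 1.23236963e+00,  3.00490436e-01,  1.52158109e+00, -2.97522595e-05,
        1.32070389e+00, -6.65803186e-02]), 'qvel': array([ 7.50398487e-04, -3.52492171e-04,  4.64734817e-04, -2.45752106e-03,
        4.77112788e-05,  7.10206994e-04]), 'joint_efforts': array([ 6.50967522e-04, -5.31794250e+01, -3.52739525e+01,  7.08467234e-02,
        2.42924545e-02, -8.16665647e-05]), 'tcp_pos': array([0.14759651, 0.52956404, 0.21587572]), 'tool_rot': array([-4.25661682e-01, -3.11241000e+00,  1.82889036e-03]), 'force': array([-0.59649761, -0.35152659,  0.73354277]), 'ft_torque': array([ 0.01843553, -0.03711103,  0.01289473]), 'grasp_force': 0.0, 'grip_width': 0.09402661940261361}
scene [ 0.18727124 -0.58855563  0.64200501] [ 0.34678545  0.7098232  -0.6130994 ] 435.386915278182
top [0.38583807 0.06533854 1.02919906] [ 0.14794565  0.01227538 -0.98891931] 429.65104514797144
wrist [0.07729425 0.54948228 0.38346402] [ 0.24149934 -0.06849364 -0.96798073] 336.8551496057177
```

View pics/top.png

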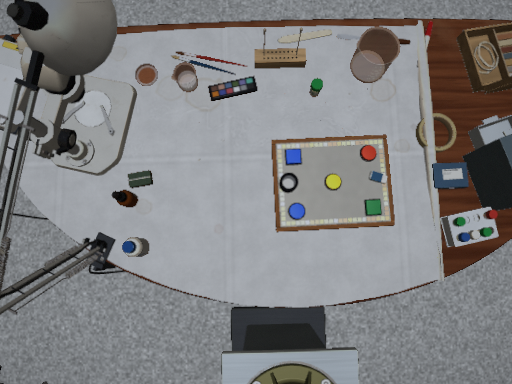

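View pics/scene.png

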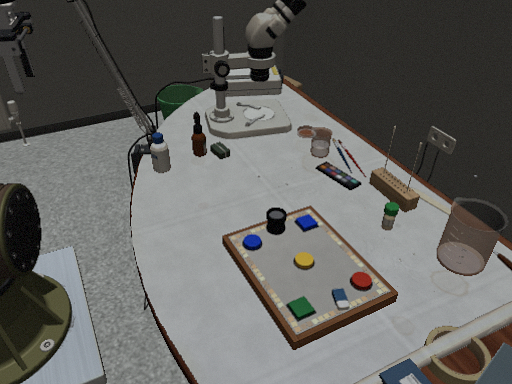

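The top view shows the round blue tile at about (297,211), the square blue at (293,156) and the loupe at (288,182). In the scene view the round blue is at (252,242), with the loupe at (276,220) behind it.

```bash
python3 - <<'E'
from h import *
def cen(im,lo,hi,box):
    hsv=cv2.cvtColor(im,cv2.COLOR_RGB2HSV); m=cv2.inRange(hsv,np.array(lo),np.array(hi)); k=np.zeros_like(m); x0,y0,x1,y1=box; k[y0:y1,x0:x1]=m[y0:y1,x0:x1]
    n,l,s,c=cv2.connectedComponentsWithStats(k); i=1+np.argmax(s[1:,4]); return c[i],s[i],l==i
def tri(PA,a,PB,b):
    A=[];B=[]
    o1,o2=PA[2],PB[2]; d1=slopes(PA[0],[a])[0]@PA[1].T; d2=slopes(PB[0],[b])[0]@PB[1].T
    t=np.linalg.lstsq(np.c_[d1,-d2],o2-o1,rcond=None)[0]; p,q=o1+t[0]*d1,o2+t[1]*d2
    return (p+q)/2,np.linalg.norm(p-q)*1000
T=np.load('top.npz');S=np.load('scene.npz');PT=pose('top');PS=pose('scene')
sp={'rblue':((100,120,50),(130,255,255),(284,200,312,222),(240,230,266,252)),
'sblue':((100,120,50),(130,255,255),(280,146,306,168),(292,212,322,234)),
'yellow':((18,120,80),(35,255,255),(320,170,346,192),(290,248,318,272)),
'red':((0,150,60),(8,255,255),(356,142,380,164),(348,268,376,294)),
'green':((45,100,30),(85,255,255),(362,196,386,218),(284,292,320,322))}
for n,(lo,hi,bt,bs) in sp.items():
    a,sa,ma=cen(T['im'],lo,hi,bt); b,sb,mb=cen(S['im'],lo,hi,bs)
    p,e=tri(PT,a,PS,b)
    print(n,a.round(1),sa[2:],b.round(1),sb[2:],'tri',p.round(4),'gap mm',round(e,1),'top@.034',onplane(PT,[a],.034)[0].round(4),'scene@.034',onplane(PS,[b],.034)[0].round(4),'depth z', np.median(depthpt(PT,np.argwhere(ma)[:,::-1],T['d'][ma])[:,2]).round(4))
g=[(330,150),(300,190),(350,210)]
print('face',depthpt(PT,g,[T['d'][v,u] for u,v in g]).round(4))
lo=T['im'][170:196,276:300].min(2)
# wood outer corners
print(onplane(PT,[(272,140),(386,136),(393,224),(277,230)],.026).round(3))
print('loupe',onplane(PT,[(288.5,182.5)],.068))
s=cv2.resize(T['im'][130:240,260:400],None,fx=5,fy=5,interpolation=cv2.INTER_CUBIC); cv2.imwrite('pics/topc.png',s[:,:,::-1])
E
```

```text
rblue [296.5 210.6] [ 16  16 202] [252.  241.2] [ 18  14 197] tri [ 0.4746 -0.0243  0.0332] gap mm 0.2 top@.034 [ 0.4744 -0.0242  0.034 ] scene@.034 [ 0.4743 -0.025   0.034 ] depth z 0.0369
sblue [293. 156.] [ 15  15 220] [306.2 221.5] [ 21  15 192] tri [ 0.6044 -0.021   0.0333] gap mm 0.2 top@.034 [ 0.6041 -0.0209  0.034 ] scene@.034 [ 0.604  -0.0217  0.034 ] depth z 0.0366
yellow [332.9 181.1] [ 15  16 188] [303.8 258.9] [ 19  14 204] tri [ 0.5414 -0.1124  0.0347] gap mm 0.1 top@.034 [ 0.5416 -0.1125  0.034 ] scene@.034 [ 0.5418 -0.1118  0.034 ] depth z 0.0361
red [368.  152.4] [ 15  15 175] [361.2 279.1] [ 20  15 228] tri [ 0.6086 -0.2003  0.0342] gap mm 0.3 top@.034 [ 0.6085 -0.2002  0.034 ] scene@.034 [ 0.6089 -0.2002  0.034 ] depth z 0.0369
green [372.9 207. ] [ 15  16 220] [300.8 306.7] [ 26  21 318] tri [ 0.4783 -0.2038  0.0322] gap mm 0.4 top@.034 [ 0.478  -0.2032  0.034 ] scene@.034 [ 0.4777 -0.205   0.034 ] depth z 0.0343
face [[ 0.6186 -0.1112  0.0249]
 [ 0.5237 -0.0351  0.0255]
 [ 0.4731 -0.1505  0.0269]]
[[ 0.647  0.027  0.026]
 [ 0.65  -0.249  0.026]
 [ 0.437 -0.251  0.026]
 [ 0.431  0.022  0.026]]
loupe [[ 0.53571363 -0.00547413  0.068     ]]
```

View pics/topc.png

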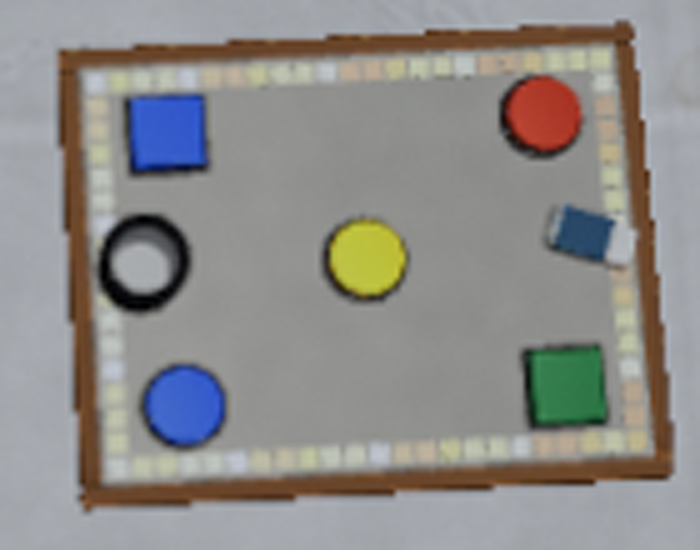

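The round blue tile measures (0.4745, -0.0243), top at z ≈ 0.033. That agrees with the text's 0.033–0.036, and the two views agree to 0.2 mm. To clear the lamp, I'll retract radially first and then swing round.

Request:
send_rows --plan '[[[-0.04,-0.15,0],[0,0,0],0],[[-0.08,-0.29,0],[0,0,0],0],[[-0.107,-0.385,0],[0,0,0],0],[[0.03,-0.435,0],[0,0,-0.09],0],[[0.16,-0.505,0],[0,0,-0.19],0],[[0.285,-0.6,0],[0,0,-0.29],0],[[0.39,-0.71,0],[0,0,-0.39],0],[[0.475,-0.84,0],[0,0,-0.49],0]]' --newtons 10

```text
clock: 1.15
tcp_pos: [0.3388, 0.1921, 0.2164]
tool_rot: [1.57, 2.721, 0.0]
force: [0.7, 0.5, 1.2]
grip_width: 0.0174
grasp_force: 0.0
```

Request:
send_rows --plan '[[[0.06,-0.12,0],[0,0,-0.09],0],[[0.12,-0.25,-0.05],[0,0,-0.18],0],[[0.22,-0.36,-0.1],[0,0,-0.27],0],[[0.3,-0.46,-0.17],[0,0,-0.33],0],[[0.34,-0.541,-0.23],[0,0,-0.33],0],[[0.34,-0.541,-0.23],[0,0,-0.33],0],[[0.34,-0.541,-0.23],[0,0,-0.33],0]]'

```text
clock: 2.02
tcp_pos: [0.4735, -0.0222, 0.1248]
tool_rot: [2.209, 2.234, 0.0]
force: [0.3, 1.1, 0.7]
grip_width: 0.0003
grasp_force: 0.0
```

```bash
python3 - <<'E'
from h import *
s=env.read_state(); print(s['tcp_pos'],s['tool_rot'],s['grip_width'],s['force'])
P=pose('wrist'); im,d=env.camera('wrist'); cv2.imwrite('pics/w1.png',im[:,:,::-1]); np.savez('w1.npz',im=im,d=d)
hsv=cv2.cvtColor(im,cv2.COLOR_RGB2HSV); m=cv2.inRange(hsv,np.array((100,120,50)),np.array((130,255,255)))
n,l,st,c=cv2.connectedComponentsWithStats(m)
for i in range(1,n):
    if st[i,4]>300: 
        k=l==i; print(c[i],st[i],onplane(P,[c[i]],.0335)[0].round(4), 'depth',np.median(depthpt(P,np.argwhere(k)[:,::-1],d[k]),axis=0).round(4))
E
```

```text
[ 0.47352097 -0.02216895  0.12482842] [2.20922634e+00 2.23355293e+00 2.42830914e-04] 0.0003331230884983005 [0.33961397 1.11391886 0.66294859]
[415.07940854 192.28368018] [ 392  171   48   43 1826] [ 0.6032 -0.0209  0.0335] depth [ 0.6024 -0.0204  0.035 ]
[257.4976775 194.6814864] [ 236  173   44   44 1507] [ 0.4749 -0.0241  0.0335] depth [ 0.4746 -0.0237  0.0353]
```

View pics/w1.png

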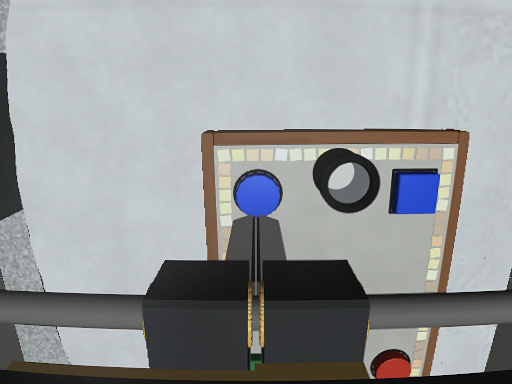

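The wrist view shows the round blue tile at (257,195), just ahead of the shut fingertips. It casts to (0.4748, -0.0241), which agrees with the earlier fix. The loupe at (346,180) stays well below the gripper body. I'll descend to just above the tile.

Request:
send_rows --plan '[[[0.003,-0.005,-0.06],[0,0,0],0],[[0.003,-0.005,-0.12],[0,0,0],0],[[0.003,-0.005,-0.17],[0,0,0],0],[[0.003,-0.005,-0.187],[0,0,0],0],[[0.003,-0.005,-0.187],[0,0,0],0]]'

```text
clock: 2.7
tcp_pos: [0.475, -0.0241, 0.0503]
tool_rot: [2.208, 2.234, 0.001]
force: [1.1, -0.1, -0.1]
grip_width: 0.0004
grasp_force: 0.0
```

Request:
send_rows --plan '[[[0,0,-0.003],[0,0,0],0],[[0,0,-0.006],[0,0,0],0],[[0,0,-0.009],[0,0,0],0],[[0,0,-0.012],[0,0,0],0],[[0,0,-0.015],[0,0,0],0],[[0,0,-0.018],[0,0,0],0],[[0,0,-0.02],[0,0,0],0],[[0,0,-0.02],[0,0,0],0]]'

```text
clock: 3.7
tcp_pos: [0.4747, -0.0246, 0.0415]
tool_rot: [-2.209, -2.233, 0.0]
force: [0.1, -0.2, 0.1]
grip_width: 0.0006
grasp_force: 0.4
```

Request:
send_rows --plan '[[[0,0,-0.0025],[0,0,0],0],[[0,0,-0.005],[0,0,0],0],[[0,0,-0.0075],[0,0,0],0],[[0,0,-0.0075],[0,0,0],0]]'

```text
clock: 4.2
tcp_pos: [0.4747, -0.0246, 0.0385]
tool_rot: [-2.209, -2.233, 0.0]
force: [0.7, 0.4, 0.1]
grip_width: 0.0005
grasp_force: 0.0
```

```bash
cat > look.py <<'E'
import sys
from h import *
s=env.read_state(); print(s['tcp_pos'],s['force'],s['joint_efforts'].round(2))
im,d=env.camera('scene'); S=np.load('scene.npz')['im']
c=[cv2.resize(i[190:300,200:320],None,fx=4,fy=4,interpolation=cv2.INTER_CUBIC) for i in (S,im)]
cv2.imwrite(f'pics/{sys.argv[1]}.png',cv2.resize(np.hstack(c),(800,366))[:,:,::-1])
E
python3 look.py s2
```

```text
[ 0.47471749 -0.0245804   0.03848002] [0.74921215 0.40737555 0.12584884] [-2.000e-02 -4.875e+01 -2.651e+01  4.000e-02  1.000e-02 -0.000e+00]
```

View pics/s2.png

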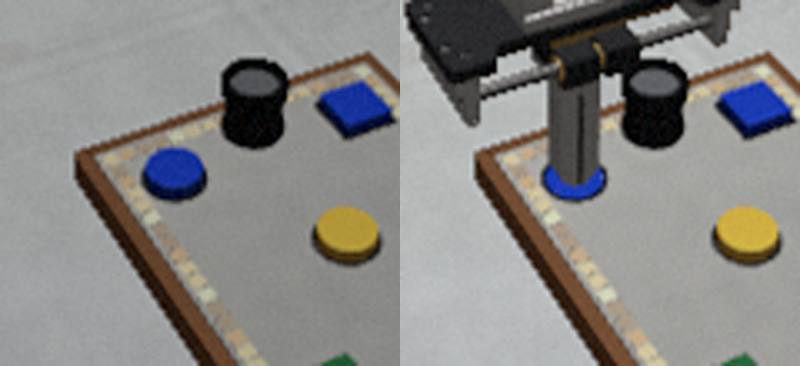

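The right half shows the fingertips on the blue tile at about (575,180), with the tile nearly flush and its side wall no longer visible. I'll press on in half-millimetre steps until the force shows the stop.

Request:
send_rows --plan '[[[0,0,-0.00125],[0,0,0],0],[[0,0,-0.0025],[0,0,0],0],[[0,0,-0.0025],[0,0,0],0]]'

```text
clock: 4.62
tcp_pos: [0.4748, -0.0246, 0.0378]
tool_rot: [-2.209, -2.233, 0.0]
force: [-2.0, 0.4, 4.2]
grip_width: 0.0006
grasp_force: 2.1
```

Request:
send_rows --plan '[[[0,0,-0.00125],[0,0,0],0],[[0,0,-0.00125],[0,0,0],0]]'

```text
clock: 4.88
tcp_pos: [0.4748, -0.0246, 0.0377]
tool_rot: [-2.209, -2.234, 0.0]
force: [-5.5, 0.3, 11.4]
grip_width: 0.0
grasp_force: 5.8
```

The firm stop is reached at tip z ≈ 0.0267, with 11 N. I'll ease off slightly and hold for two seconds.

Request:
send_rows --plan '[[[0,0,0.0008],[0,0,0],0],[[0,0,0.0008],[0,0,0],0],[[0,0,0.0008],[0,0,0],0],[[0,0,0.0008],[0,0,0],0],[[0,0,0.0008],[0,0,0],0],[[0,0,0.0008],[0,0,0],0],[[0,0,0.0008],[0,0,0],0],[[0,0,0.0008],[0,0,0],0]]'

```text
clock: 5.88
tcp_pos: [0.4748, -0.0246, 0.0377]
tool_rot: [-2.209, -2.234, 0.0]
force: [-3.7, -0.3, 6.7]
grip_width: 0.0006
grasp_force: 3.6
```

Request:
send_rows --plan '[[[0,0,0],[0,0,0],0],[[0,0,0],[0,0,0],0],[[0,0,0],[0,0,0],0],[[0,0,0],[0,0,0],0],[[0,0,0],[0,0,0],0],[[0,0,0],[0,0,0],0],[[0,0,0],[0,0,0],0],[[0,0,0],[0,0,0],0]]'

```text
clock: 6.88
tcp_pos: [0.4748, -0.0246, 0.0377]
tool_rot: [-2.209, -2.234, 0.0]
force: [-2.7, -0.1, 7.3]
grip_width: 0.0004
grasp_force: 3.6
```

The tile was held for two seconds at about 7 N. Now I'll withdraw straight up and check.

Request:
send_rows --plan '[[[0,0,0.01],[0,0,0],0],[[0,0,0.05],[0,0,0],0],[[0,0,0.15],[0,0,0],0],[[0,0,0.25],[0,0,0],0],[[0,0,0.35],[0,0,0],0],[[0,0,0.4],[0,0,0],0],[[0,0,0.4],[0,0,0],0],[[0,0,0.4],[0,0,0],0]]'

```text
clock: 7.88
tcp_pos: [0.4745, -0.0246, 0.1968]
tool_rot: [-2.209, -2.233, 0.001]
force: [-1.2, -0.5, -0.1]
grip_width: 0.0004
grasp_force: 0.0
```

```bash
python3 look.py s3; python3 - <<'E'
from h import *
P=pose('wrist'); im,d=env.camera('wrist')
m=cv2.inRange(cv2.cvtColor(im,cv2.COLOR_RGB2HSV),np.array((100,120,50)),np.array((130,255,255)))
n,l,st,c=cv2.connectedComponentsWithStats(m)
for i in range(1,n):
    if st[i,4]>200: k=l==i; print(c[i],st[i,4],np.median(depthpt(P,np.argwhere(k)[:,::-1],d[k]),axis=0).round(4))
E
```

```text
[ 0.4744677  -0.02456617  0.19683143] [-1.18698689 -0.54714858 -0.11731423] [ 2.000e-02 -4.458e+01 -3.500e+01  7.000e-02  6.000e-02  0.000e+00]
[256.3798627  171.62128146] 874 [ 0.4746 -0.025   0.0259]
[383.03259005 171.53945111] 1166 [ 0.6026 -0.0215  0.0351]
```

View pics/s3.png

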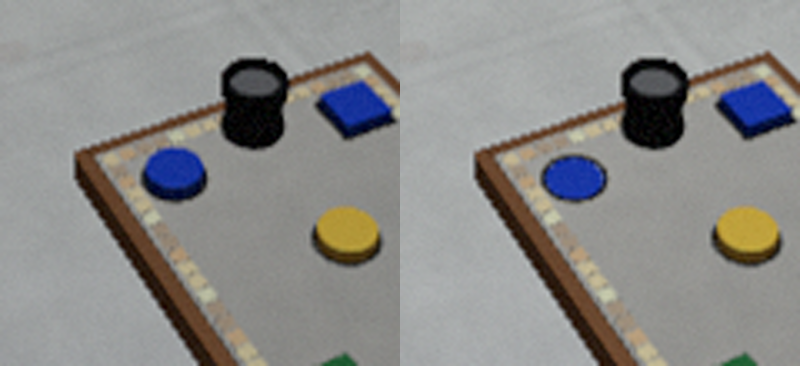

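The right half shows the blue tile at (575,178) flush with the face (depth gives z = 0.0259). The loupe and the other tiles in view are unmoved, and the arm is clear.

```bash
python3 -c "
from plant import env; print(env.finish_job())"
```

```text
the job is handed in; nothing more can be done
None
```

The round blue tile was pressed level with the panel's face (top measured at z ≈ 0.026 m) and held about 2 s at about 7 N, peaking near 11 N. The arm then withdrew, the tiles and loupe visible in the last check had not moved, and the job is handed in with no verdict shown.

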